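# Unload the forming die and hold its stop pin drawn

## Task

Unload the forming fixture: lift the U-shaped steel bracket out of its die cavity and stand it upright, as it sits in the die, on free floor in the blue tray, and let go of it. Then take the stop pin by its black knob and draw it straight up out of its bore, without wrenching it sideways, until all of its yellow band shows above the bore but none of the red band below it, and finish with the pin still held there in the gripper so the next blank can be slid in. Do not pull the pin right out, and leave the other bracket in the tray and everything else on the table alone.

Things in the scene. Friction and masses are not known exactly. Their poses are not given: they have to be found in the camera images.
- fixture: green forming fixture fixed to the table: base plate 130 (x) x 240 (y) x 10 mm with an aluminium bed 90 x 210 mm on it whose top is 22 mm above the table. Origin under the centre of the base plate, z up. At its +y end, centred at y = +60 mm, is the open die cavity; at y = -60 mm stands the green guide tower, 56 x 50 mm, top 91 mm above the table, with the vertical bore for the stop pin.
- die_floor (a point): centre of the floor of the die cavity (10 mm above the table); the cavity is 54 mm along fixture x, 44 mm along fixture y and 12 mm deep.
- bore_mouth (a point): centre of the upper mouth of the bore, on the flat top of the guide tower; z up. The bore is 17.4 mm wide and runs 55 mm straight down, open below.
- pin_knob (a point): centre of the stop pin's black knob, half-way up: an upright cylinder 26 mm across, 44 mm tall, z up along the pin. At the start the pin is fully home, the knob's underside resting on the tower's top, 22 mm below this point. Nothing but weight and rubbing holds the pin (0.15 to 0.3 kg); let go, it falls back.
- pin_collar (a point): the point where the pin's knob meets its shaft (knob's underside). From here the steel shaft, 16 mm across, runs 64 mm down, loose in the bore: yellow for 26 mm, then bare steel for 16 mm, then red for 14 mm. So the yellow is all out at 26 mm of lift and the red begins to show at 42 mm.
- bracket_center (a point): centre of the U-shaped steel bracket to be unloaded, 30 mm above its underside: a flat floor 50 (its x) x 40 (its y) x 5 mm, and two upright legs 5 mm thick and 60 mm tall at its two x ends, 50 mm over their outsides, open at the top. z up. It starts on the cavity floor; x along fixture x, legs standing 48 mm above the bed. About 0.22 kg.
- tray: blue tray fixed to the table, 160 (x) x 220 (y) mm outside, 20 mm tall, walls 4 mm, origin under its centre on the table, z up. Its inner floor is 4 mm above the table. The finished bracket stands in its +y half, its -y half is free.
- finished_center (a point): centre (30 mm above its underside) of the finished bracket already standing in the tray, same shape and size; leave it alone.
- sanding_disc: loose red perforated sanding disc, 125 mm across, 6 mm thick, origin under its centre; leave it alone.
- hammer: loose hammer lying on the table; leave it alone.
- brush: loose brush lying on the table; leave it alone.
- grinder: loose angle grinder lying along its x, about 270 mm long and 76 mm tall, its 115 mm disc on top at the +x end (105 mm from the origin), side handle to -y; origin on the table under its red body; leave it alone.
- magnet_square: loose red triangular welding magnet, 110 mm sides, 22 mm tall; leave it alone.
- tube_offcut: loose offcut of square steel tube, 140 x 40 x 40 mm, origin under its centre; leave it alone.
Things that resemble listed ones, but are neither listed nor needed, are in the scene too. Leave any brown, green or pink look-alike of the part that bears bracket_center alone.

How it is judged:
By the outcome, as a careful person would: the job done as asked, in the order asked, and still so for the second after the job is handed in, while the arm keeps its last pose, push and grip.
It also fails if it takes over 56 s, if anything falls off the work surface, if the arm or the gripper's body presses on something with over 40 N, if the wrist force passes 120 N, or if a joint passes its speed limit or range.

## Robot

A 6-joint arm with a two-finger parallel gripper is mounted at the origin on the work surface. World frame = base frame: x ahead of the robot, y to its left, z up, the work surface at z = 0. Lengths are in mm, angles in degrees, forces in N, time in s.
With the tool pointing down it reaches from about 275 to 750 mm from the base axis. Payload 10.2 kg.
Tool frame: the origin (TCP) lies midway between the tips of the shut fingers; the grasp point (between the pads) lies env.grasp_offset behind it (env.grasp_offset is the distance from the TCP to the grasp point, in mm); x points along the fingers, y is the direction in which the jaws open and shut, and the axes are right-handed (so a half turn about x gives the same grasp; the last joint's range is limited). The gripper opens to 88 mm and grips with 3 to 60 N. Pads are 18 mm wide; open, the fingers measure 123 mm over their backs; the gripper's body (75 mm by 187 mm) begins 45 mm behind the grasp point.
Start: joints at [59.393, 17.928, 85.812, -0, 76.261, -12.8], TCP at [160.569, 499.849, 238.72] pointing down, gripper open.
Joint ranges: [-168.41, 168.41], [-55.51, 124.54], [10.69, 146.95], [-70.63, 250.63], [1, 178], [-165.06, 165.06]. Speed limits (degrees/s): [136.94, 136.94, 172.46, 180, 180, 180].

## Interface

Orientations are given as [roll, pitch, yaw] about the fixed x, y, z axes, in that order (R = Rz(yaw) Ry(pitch) Rx(roll)).
In Python, from rig import env gives the robot as it stands. The module is installed in compiled form; this text tells all that it offers.
- The arm moves only by the tool apply_moves, never from a script. Its argument "steps" is a list of rows, each a list of 4 numbers: the shift along the tool's x, y, z in m, then the turn about the tool's x in degrees. In form: [[x, y, z, turn], ...]. A call has 1 to 20 rows; each row shifts and turns the commanded pose from where the row before left it, along the tool's axes as they then stand; what a row does not reach is not made up. A row lasts 1/10 s, in which the tool goes at most 50 mm and 8.59 degrees, less where a joint would pass 70% of its speed; a pose out of reach is approached as far as the arm can. A call with a gripper value outside its range is refused whole. "hand" is the closure, from -1 (fully open) to 1 (shut), set as the call begins (left out, the last holds). The fingers move at their own pace and stop on an object; the grip force is fixed at half the most. Time passes only in rows, so rows that do not move let the fingers close. It gives the time, the measured TCP pose, the force and the opening at its end, in the units of the state.
- env.get_state(): the state, without advancing time (a new reading comes with each control period).
- env.capture(name): name is "side" or "top"; returns (picture, depth): 400x640x3 uint8, red, green, blue; 400x640 float32, mm along the optical axis (not along the pixel's ray), 0 where there is no reading.
- env.get_calibration(name): a dict with "fov_y" (degrees; the focal length in pixels is half the picture's height over the tangent of half this angle, whatever the lens; pixels are square), "cx", "cy" (the principal point, pixels), "k1" (the pictures are not rectified: a ray, as slopes to the right and down, at radius r is drawn at 1 + k1 r^2 times it, then the intrinsics apply), "cam_to_world" (4x4, takes a point from camera to world coordinates). Camera axes: x right, y up, looking along -z (the intrinsics and any distortion apply to the point x, -y, -z); pixel columns grow to the right and rows downward; lengths in mm; the calibration is good to about 2 mm. A picture is of the moment at which its call begins. get_calibration takes no time and is no camera call.
- env.job_done(): hands the job in, once; it reports no verdict.
Trained networks look in the newest picture that a camera, given by its name, has taken for a name from the list of things; names that differ only in an ending like _2 or _b are one class to them, and where a whole thing is asked for, a point or a joint stands for the part that bears it (a point fixed in the world has none). Each returns a list of dicts, best first, with "p" (0 to 1); they miss things now and then, are a little off and sometimes report something else, mostly with a low value. They report only what shows in the picture. A call takes as long as a camera call. They do not tell look-alikes from the thing itself.
- env.find_in(camera, thing): "centre" ([row, column] as shares, 0 to 1, of the picture: columns of its width, rows of its height, amid what is visible of it).
- env.silhouettes(camera, thing): "region" (400x640 bool, what is visible of it) and "centre" ([row, column] as shares, 0 to 1, of the picture: columns of its width, rows of its height, amid what is visible of it).
The state is a dict: "time": time; "joint_pos": joint angles; "qd": joint speeds; "effort": joint torques, N m; "eef_pos": TCP position; "tcp_rot": TCP orientation; "wrist_force": force on the tool from outside, world axes, zero at the start; "ft_torque": the same for the moment, N m; "grip_width": finger opening in mm.
Only numpy, scipy, OpenCV 4.12 (cv2) and the standard library are available. Lean on these libraries where they do the work, as an engineer would, in place of code of your own. Each camera call takes 0.05 s, during which the arm holds its last target. There are 200 camera calls.

## Working session

There is one attempt and no reset: what is moved stays moved. The work goes in short steps, Python scripts to look and compute and a tool call to move; the robot and the scene stay as the last step left them, time stands still between calls to the robot, and variables do not carry over. Pictures are saved under pics/ and viewed, about 8 in all and at most 12, crops included, and the job is handed in when it is done.

Besides the shell and the picture viewer there is one more tool, called after "Emit:" as name(argument=value, ...) on one line, values as JSON. apply_moves: Moves the arm, as the interface text tells. Its arguments: {"type":"object","properties":{"steps":{"type":"array","items":{"type":"array","items":{"type":"number"}}},"hand":{"type":"number"}},"required":["steps"]}

```bash
mkdir -p pics; cat > h.py <<'E'
import numpy as np, cv2
from rig import env
def world(cam, depth):
    c=env.get_calibration(cam); f=200/np.tan(np.radians(c["fov_y"]/2))
    K=np.array([[f,0,c["cx"]],[0,f,c["cy"]],[0,0,1.]])
    v,u=np.mgrid[0:400,0:640].astype(np.float32)
    p=cv2.undistortPoints(np.stack([u.ravel(),v.ravel()],1)[:,None].astype(np.float64),K,np.array([c["k1"],0,0,0.])).reshape(400,640,2)
    d=depth.astype(float)
    P=np.stack([p[...,0]*d,-p[...,1]*d,-d,np.ones_like(d)],-1)
    W=(P@np.array(c["cam_to_world"]).T)[...,:3]
    W[depth<=0]=np.nan
    return W
E
cat > a.py <<'E'
from h import *
for cam in("top","side"):
    im,d=env.capture(cam); W=world(cam,d); np.savez(f"{cam}0.npz",im=im,W=W)
    cv2.imwrite(f"pics/{cam}0.png",im[...,::-1])
    for t in("bracket_center","finished_center","pin_knob","fixture","tray","bore_mouth"):
        try:
            for r in env.silhouettes(cam,t)[:6]:
                m=r["region"]; w=W[m]; w=w[~np.isnan(w[:,0])]
                y,x=np.array(r["centre"])*[400,640]
                print(cam,t,round(r["p"],2),(int(y),int(x)),m.sum(),np.median(w,0).round(0),np.percentile(w,2,axis=0).round(0),np.percentile(w,98,axis=0).round(0), np.median(im[m],0))
        except Exception as e: print(t,e)
print(env.grasp_offset,env.get_state())
E
python3 a.py
```

```text
top bracket_center 0.73 (209, 224) 260 [507. 276.  19.] [477. 258.  13.] [526. 295.  74.] [222. 217. 209.]
top bracket_center 0.57 (133, 364) 635 [ 768. -118.   42.] [ 708. -139.    4.] [843. -96.  46.] [228. 222. 214.]
top bracket_center 0.54 (271, 219) 358 [331. 275.  17.] [310. 240.   0.] [351. 308.  64.] [107. 148. 116.]
top bracket_center 0.51 (165, 211) 244 [634. 335.   8.] [604. 308.   3.] [659. 361.  64.] [233. 180. 194.]
top bracket_center 0.43 (215, 247) 3000 [487. 209.  22.] [435. 103.   8.] [561. 333.  94.] [155. 177. 153.]
top finished_center 0.6 (209, 363) 282 [ 540. -131.   17.] [ 506. -152.    8.] [ 558. -108.   68.] [189.5 190.5 193. ]
top pin_knob 0.48 (218, 245) 3155 [488. 211.  22.] [434. 103.   8.] [562. 335.  94.] [150. 175. 149.]
top pin_knob 0.46 (212, 260) 83 [493. 157. 136.] [483. 147. 113.] [505. 169. 140.] [111. 107. 103.]
top fixture 0.67 (217, 248) 3195 [489. 210.  22.] [434. 104.   7.] [563. 337.  95.] [146. 175. 148.]
top tray 0.74 (209, 389) 3963 [ 548. -202.    7.] [ 467. -301.    2.] [625. -84.  24.] [102. 153. 220.]
top bore_mouth 0.58 (216, 246) 3
[... 1346 characters left out ...]
   65.] [156. 157. 151.]
18.700000000000003 {'time': 0.7, 'joint_pos': array([ 5.93926945e+01,  1.79287634e+01,  8.58113610e+01,  5.10336700e-04,
        7.62602532e+01, -1.27992001e+01]), 'qd': array([-0.04111638,  0.04529162, -0.03335393,  0.01017356, -0.17420829,
        0.0302835 ]), 'effort': array([ 2.21858914e-03, -4.02035058e+01, -2.52404201e+01,  6.97288010e-02,
        3.17587238e-02,  2.44729694e-05]), 'eef_pos': array([160.57069513, 499.85483145, 238.71548114]), 'tcp_rot': array([-155.49821894,   89.9993768 , -173.30644547]), 'wrist_force': array([ 0.34581539, -0.35222274,  0.45025007]), 'ft_torque': array([ 0.0337848 ,  0.08127141, -0.01011581]), 'grip_width': 88.05992166064708}
```

```bash
cat > b.py <<'E'
from h import *
import sys
from scipy.spatial.transform import Rotation as R
T=dict(np.load("top0.npz")); S=dict(np.load("side0.npz"))
def rect(P,n):
    c,s,a=cv2.minAreaRect(P[:,:2].astype(np.float32)); print(n,len(P),np.round(c,1),np.round(s,1),round(a,1),"meanz",P[:,2].mean().round(1), "ctr",P[:,:2].mean(0).round(1))
for nm,D in(("top",T),("side",S)):
    W=D["W"];P=W.reshape(-1,3);C=D["im"].reshape(-1,3).astype(int)
    def sel(x0,x1,y0,y1,z0,z1): return P[(P[:,0]>x0)&(P[:,0]<x1)&(P[:,1]>y0)&(P[:,1]<y1)&(P[:,2]>z0)&(P[:,2]<z1)]
    t=sel(420,600,0,80,-10,10);print(nm,"table z",np.median(t[:,2]))
    rect(sel(470,520,130,190,122,150),"knob")
    rect(sel(440,550,100,200,80,100),"tower")
    rect(sel(450,550,230,320,50,85),"bracket upper")
    rect(sel(450,550,230,320,62,85),"bracket top")
    rect(sel(480,590,-180,-85,55,85),"finished top")
    rect(sel(420,580,90,345,5,30),"fixture low")
    rect(sel(455,640,-310,-75,13,30),"tray rim")
print(R.from_euler("xyz",env.get_state()["tcp_rot"],degrees=True).as_matrix().round(3))
o=np.vstack([cv2.resize(T["im"][120:300,170:440],(800,533))])
cv2.imwrite("pics/topc.png",o[...,::-1])
E
python3 b.py
```

```text
top table z 2.1766834808404383
knob 86 [494.7 159.5] [24.1 23.9] 51.2 meanz 135.9 ctr [494.3 158.8]
tower 295 [495.5 159.7] [50.7 56.8] 87.0 meanz 92.5 ctr [492.8 157.2]
bracket upper 87 [502.5 278.9] [41.8 50.4] 86.2 meanz 67.6 ctr [502.5 277.9]
bracket top 68 [502.5 279. ] [41.8 50.2] 86.0 meanz 70.7 ctr [502.  278.6]
finished top 72 [ 534.1 -129.2] [39.6 50.8] 74.7 meanz 64.3 ctr [ 532.8 -128.8]
fixture low 3011 [501.1 216.7] [158.2 252.8] 0.4 meanz 17.9 ctr [495.1 222.6]
tray rim 530 [ 546.8 -193.5] [222.2 161.4] 88.5 meanz 20.3 ctr [ 547.5 -191.5]
side table z -0.623356841629743
knob 70 [497.4 157.4] [26.1 22.6] 80.5 meanz 132.0 ctr [496.7 155.6]
tower 231 [497.  158.3] [54.9 56.2] 86.6 meanz 89.8 ctr [495.8 150.8]
bracket upper 47 [504.5 275.4] [41.4 49.8] 82.5 meanz 66.1 ctr [505.8 270.7]
bracket top 35 [504.8 275.6] [40.9 49.3] 82.2 meanz 69.2 ctr [504.4 273.7]
finished top 61 [ 535.  -130.1] [41.3 49.8] 74.3 meanz 62.7 ctr [ 534.8 -131.7]
fixture low 1774 [502.2 217.1] [248.3 133.7] 86.7 meanz 15.2 ctr [497.  200.4]
tray rim 615 [ 546.6 -192.9] [220.6 158.2] 88.5 meanz 18.8 ctr [ 548.2 -201.4]
[[-0.     0.306  0.952]
 [-0.     0.952 -0.306]
 [-1.    -0.    -0.   ]]
```

View pics/side0.png

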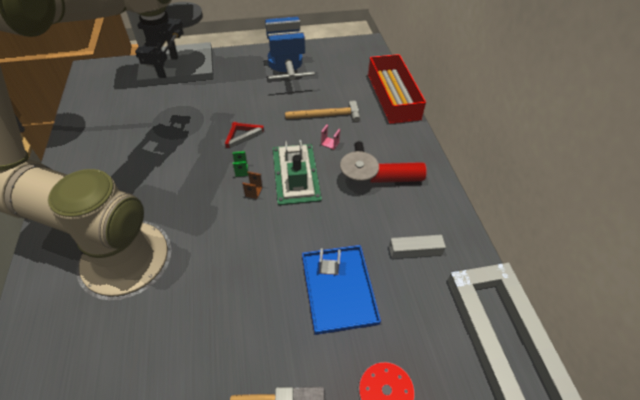

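View pics/top0.png

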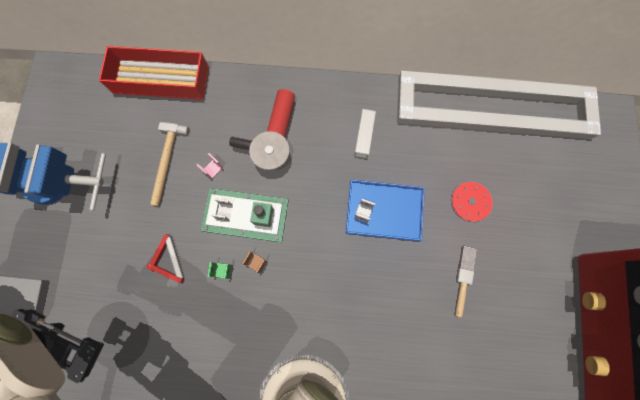

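Emit:
apply_moves(hand=-1, steps=[[0,0,0,7.57],[0,0,0,7.57],[0,0,0,7.57],[0,0,0,7.57],[0,0,0,7.57],[0,0,0,7.57],[0,0,0,7.57],[0,0,0,7.57],[0,0,0,7.57],[0,0,0,7.57]])

```text
time: 1.7
eef_pos: [160.6, 499.8, 238.8]
tcp_rot: [151.0, 90.0, 57.2]
wrist_force: [-0.3, 0.9, 0.7]
grip_width: 87.9
```

Emit:
apply_moves(steps=[[0,0.0297,0.0168,0],[0,0.0297,0.0168,0],[0,0.0297,0.0168,0],[0,0.0297,0.0168,0],[0,0.0297,0.0168,0],[0,0.0297,0.0168,0],[0,0.0297,0.0168,0],[0,0.0297,0.0168,0],[0,0.0297,0.0168,0],[0,0.0297,0.0168,0],[0,0.0297,0.0168,0],[0,0.0297,0.0168,0],[0,0,0,0],[0,0,0,0]])

```text
time: 3.1
eef_pos: [503.9, 276.7, 238.4]
tcp_rot: [-90.1, 90.0, 176.3]
wrist_force: [-0.2, 0.5, -0.7]
grip_width: 88.0
```

```bash
cat > c.py <<'E'
from h import *
from scipy.spatial.transform import Rotation as R
s=env.get_state(); M=R.from_euler("xyz",s["tcp_rot"],degrees=True).as_matrix(); print(M.round(3))
ims=[]
for cam in("top","side"):
    im,d=env.capture(cam); W=world(cam,d); np.savez(f"{cam}1.npz",im=im,W=W)
    L=(W-s["eef_pos"])@M
    for a,b in((-28,-2),(-60,-28)):
        m=(L[...,0]>a)&(L[...,0]<b)&(abs(L[...,1])<80)&(abs(L[...,2])<60)
        q=L[m]
        for sg in(-1,1):
            k=q[q[:,1]*sg>0]
            if len(k)>3: print(cam,(a,b),sg,len(k),k.min(0).round(1),np.median(k,0).round(1),k.max(0).round(1))
    v,u=[int(x) for x in((160,300) if cam=="side" else (205,235))]
    ims.append(cv2.resize(im[max(0,v-75):v+75,u-100:u+100],(400,300),interpolation=cv2.INTER_CUBIC))
cv2.imwrite("pics/hov.png",np.hstack(ims)[...,::-1])
E
python3 c.py
```

```text
[[-0.001  0.998 -0.062]
 [ 0.    -0.062 -0.998]
 [-1.    -0.001 -0.   ]]
top (-28, -2) 1 30 [-26.6  43.9  -5.3] [-16.7  49.4   8.3] [-2.7 58.6 10.8]
top (-60, -28) 1 11 [-54.1  44.7  -3.9] [-45.3  51.5   4.8] [-28.3  58.   10.5]
side (-28, -2) -1 41 [-27.7 -58.6   5. ] [-15.  -50.8   8.9] [ -3.  -43.1  14.8]
side (-28, -2) 1 47 [-28.   45.1  -3.9] [-15.1  50.7   9. ] [-2.6 58.9 11.9]
side (-60, -28) -1 52 [-53.6 -60.1  -8.9] [-40.6 -50.2   8.3] [-28.3 -43.   13.1]
side (-60, -28) 1 53 [-54.9  45.3  -6.4] [-43.2  53.    9.6] [-28.2  61.5  12.9]
```

View pics/hov.png

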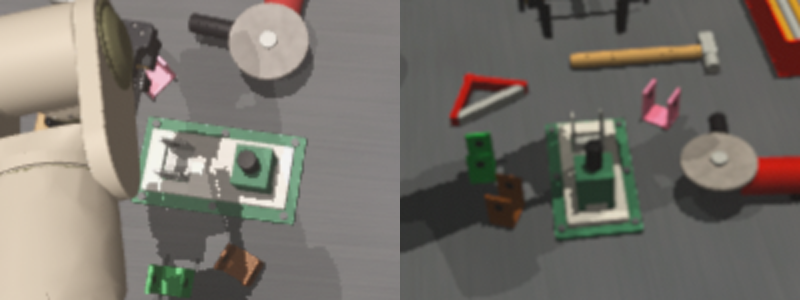

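Emit:
apply_moves(steps=[[0.04,0,0,0],[0.04,0,0,0],[0.04,0,0,0],[0.03,0,0,0],[0.02,0,0,0],[0.02,0,0,0],[0.014,0,0,0],[0,0,0,0],[0,0,0,0],[0,0,0,0]])

```text
time: 4.2
eef_pos: [504.4, 277.2, 35.9]
tcp_rot: [110.7, 89.9, 17.2]
wrist_force: [-0.0, 0.2, 0.0]
grip_width: 87.8
```

Emit:
apply_moves(hand=0.3, steps=[[0,0,0,0],[0,0,0,0],[0,0,0,0],[0,0,0,0],[0,0,0,0],[0,0,0,0],[0,0,0,0],[0,0,0,0]])

```text
time: 5.0
eef_pos: [503.6, 276.8, 34.7]
tcp_rot: [-71.1, 89.9, -164.6]
wrist_force: [-5.4, -0.9, 3.9]
grip_width: 49.6
```

Emit:
apply_moves(hand=1, steps=[[0,-0.0007,0,0],[0,0,0,0],[-0.003,0,0,0],[-0.005,0,0,0],[-0.01,0,0,0],[0,0,0,0]])

```text
time: 5.6
eef_pos: [504.1, 277.2, 54.4]
tcp_rot: [111.5, 89.8, 18.0]
wrist_force: [-0.3, 0.4, -1.7]
grip_width: 49.8
```

Emit:
apply_moves(steps=[[-0.02,0,0,0],[-0.03,0,0,0],[-0.03,0,0,0],[-0.03,0,0,0],[-0.03,0,0,0],[-0.01,0,0,0],[0,0,0,0],[0,0,0,0]])

```text
time: 6.4
eef_pos: [502.7, 276.7, 201.1]
tcp_rot: [-70.1, 89.9, -163.6]
wrist_force: [-0.0, -0.6, -2.5]
grip_width: 49.7
```

Emit:
apply_moves(steps=[[0,0.002,0.012,0],[0,0.004,0.024,0],[0,0.005,0.034,0],[0,0.005,0.034,0],[0,0.005,0.034,0],[0,0.005,0.034,0],[0,0.005,0.034,0],[0,0.005,0.034,0],[0,0.005,0.034,0],[0,0.005,0.034,0],[0,0.005,0.034,0],[0,0.005,0.034,0],[0,0.005,0.034,0],[0,0.005,0.034,0],[0,0.004,0.034,0],[0,0.003,0.024,0],[0,0.002,0.018,0],[0,0,0,0],[0,0,0,0]])

```text
time: 8.3
eef_pos: [546.0, -246.4, 202.1]
tcp_rot: [-131.8, 89.9, 134.6]
wrist_force: [0.5, -0.2, -2.1]
grip_width: 50.0
```

```bash
cat > d.py <<'E'
from h import *
s=env.get_state(); print(s["time"],s["eef_pos"].round(1),s["wrist_force"].round(1))
im,d=env.capture("side"); W=world("side",d); P=W.reshape(-1,3)
q=P[(P[:,0]>500)&(P[:,0]<600)&(P[:,1]>-300)&(P[:,1]<-200)&(P[:,2]>140)&(P[:,2]<195)]
print("side: lowest",np.percentile(q,[1,50,99],axis=0).round(1))
cv2.imwrite("pics/carry.png",cv2.resize(im[180:360,240:440],(667,600),interpolation=cv2.INTER_CUBIC)[...,::-1])
E
python3 d.py
```

```text
8.3 [ 546.  -246.4  202.1] [ 0.5 -0.2 -2.1]
side: lowest [[ 520.  -263.6  178.9]
 [ 548.6 -247.1  183. ]
 [ 566.8 -224.2  192.5]]
```

View pics/carry.png

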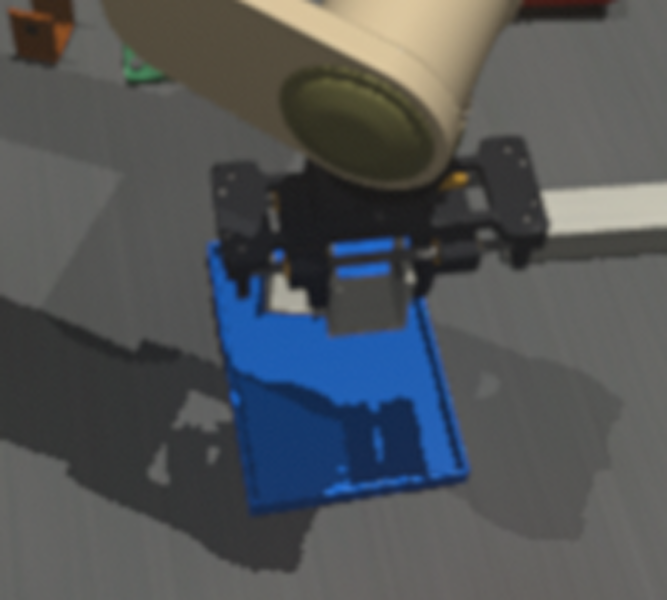

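Emit:
apply_moves(steps=[[0.02,0,0,0],[0.04,0,0,0],[0.04,0,0,0],[0.03,0,0,0],[0.02,0,0,0],[0.012,0,0,0],[0.006,0,0,0],[0,0,0,0],[0,0,0,0]])

```text
time: 9.25
eef_pos: [546.9, -246.9, 35.8]
tcp_rot: [58.0, 89.9, -35.5]
wrist_force: [0.3, -0.5, -2.2]
grip_width: 49.5
```

Emit:
apply_moves(steps=[[0.002,0,0,0],[0.002,0,0,0],[0,0,0,0],[0,0,0,0]])

```text
time: 9.65
eef_pos: [546.3, -246.8, 30.8]
tcp_rot: [50.9, 90.0, -42.6]
wrist_force: [0.0, -0.2, -1.2]
grip_width: 50.0
```

Emit:
apply_moves(steps=[[0.001,0,0,0],[0,0,0,0],[0.001,0,0,0],[0,0,0,0],[0,0,0,0]])

```text
time: 10.15
eef_pos: [546.4, -246.8, 28.8]
tcp_rot: [48.6, 90.0, -44.9]
wrist_force: [-0.3, -0.0, -1.3]
grip_width: 49.6
```

Emit:
apply_moves(steps=[[0.001,0,0,0],[0,0,0,0],[0,0,0,0]])

```text
time: 10.45
eef_pos: [546.4, -246.8, 28.7]
tcp_rot: [33.2, 90.0, -60.3]
wrist_force: [-3.2, 1.8, 7.2]
grip_width: 49.8
```

Emit:
apply_moves(hand=-0.6, steps=[[0,0,0,0],[0,0,0,0],[0,0,0,0],[0,0,0,0],[0,0,0,0]])

```text
time: 10.95
eef_pos: [546.3, -246.7, 27.6]
tcp_rot: [-126.7, 90.0, 139.8]
wrist_force: [-0.6, -0.2, -0.8]
grip_width: 70.3
```

Emit:
apply_moves(steps=[[-0.005,0,0,0],[-0.015,0,0,0],[-0.03,0,0,0],[-0.04,0,0,0],[-0.04,0,0,0],[-0.03,0,0,0],[-0.01,0,0,0],[0,0,0,0]])

```text
time: 11.75
eef_pos: [546.6, -246.9, 199.2]
tcp_rot: [58.2, 89.8, -35.4]
wrist_force: [0.3, 0.4, -0.2]
grip_width: 70.4
```

Emit:
apply_moves(steps=[[0,-0.0026,-0.0132,0],[0,-0.005,-0.026,0],[0,-0.007,-0.037,0],[0,-0.007,-0.037,0],[0,-0.007,-0.037,0],[0,-0.007,-0.037,0],[0,-0.007,-0.037,0],[0,-0.007,-0.037,0],[0,-0.007,-0.037,0],[0,-0.007,-0.037,0],[0,-0.006,-0.037,0],[0,-0.004,-0.02,0],[0,-0.002,-0.009,0],[0,0,0,0],[0,0,0,0],[0,0,0,0]])

```text
time: 13.35
eef_pos: [495.5, 157.4, 197.4]
tcp_rot: [-65.8, 90.0, -159.4]
wrist_force: [-0.1, -0.5, 0.1]
grip_width: 70.3
```

```bash
cat > e.py <<'E'
from h import *
from scipy.spatial.transform import Rotation as R
s=env.get_state(); M=R.from_euler("xyz",s["tcp_rot"],degrees=True).as_matrix(); p=s["eef_pos"];print(s["time"],p.round(1))
for cam in("top","side"):
    im,d=env.capture(cam); W=world(cam,d); L=(W-p)@M
    cv2.imwrite(f"pics/e_{cam}.png",im[...,::-1])
    q=L[(L[...,0]>-40)&(L[...,0]<-2)&(abs(L[...,1])<80)&(abs(L[...,2])<40)]
    for sg in(-1,1):
        k=q[q[:,1]*sg>0]
        if len(k)>3: print(cam,"finger",sg,len(k),np.percentile(k,[2,50,98],axis=0).round(1).tolist())
    P=W.reshape(-1,3)
    def box(n,x,y,z):
        q=P[(abs(P[:,0]-x[0])<x[1])&(abs(P[:,1]-y[0])<y[1])&(P[:,2]>z[0])&(P[:,2]<z[1])]
        if len(q)>8:
            r=cv2.minAreaRect(q[:,:2].astype(np.float32)); print(cam,n,len(q),np.round(r[0],1),np.round(r[1],1),round(r[2],1),"z",np.median(q[:,2]).round(1),"p2/98",np.percentile(q[:,:2],[2,98],axis=0).round(1).tolist())
    box("knob",(496,25),(158,28),(100,132 if cam=="side" else 150)); box("knobtop",(496,25),(158,28),(128,150)); box("placed",(546,45),(-247,40),(30,80)); box("finished",(534,45),(-130,40),(30,80))
E
python3 e.py; python3 -c "
import cv2
a=cv2.imread('pics/e_side.png');b=cv2.imread('pics/e_top.png')
import numpy as np
cv2.imwrite('pics/e.png',np.hstack([cv2.resize(a[100:340,210:410],(400,480)),cv2.resize(b[110:290,180:440],(400,277)).copy() if 0 else cv2.copyMakeBorder(cv2.resize(b[110:290,180:440],(400,277)),0,203,0,0,0)]))"
```

```text
13.35 [495.5 157.4 197.4]
top placed 130 [ 547.  -243.9] [40.1 50.9] 87.2 z 58.9 p2/98 [[521.2, -264.0], [571.4, -223.4]]
top finished 123 [ 533.9 -129.4] [39.9 50.6] 74.9 z 60.0 p2/98 [[506.0, -152.7], [560.3, -105.9]]
side finger -1 62 [[-38.1, -48.9, 6.4], [-21.3, -41.0, 10.1], [-3.0, -33.9, 12.8]]
side finger 1 66 [[-38.8, 37.6, 3.0], [-22.5, 43.2, 9.6], [-3.6, 51.3, 13.2]]
side knob 76 [496.6 152.9] [23.4 16.8] 2.2 z 115.6 p2/98 [[485.0, 144.9], [507.8, 159.9]]
side knobtop 56 [497.4 157.6] [25.7 22.5] 80.7 z 133.9 p2/98 [[486.3, 145.7], [508.6, 170.3]]
side placed 148 [ 545.7 -243.3] [40.6 50.5] 85.9 z 59.6 p2/98 [[519.9, -264.4], [570.5, -225.2]]
side finished 82 [ 535.1 -130. ] [41.9 49.7] 74.4 z 62.5 p2/98 [[506.5, -155.2], [562.1, -108.4]]
```

View pics/e.png

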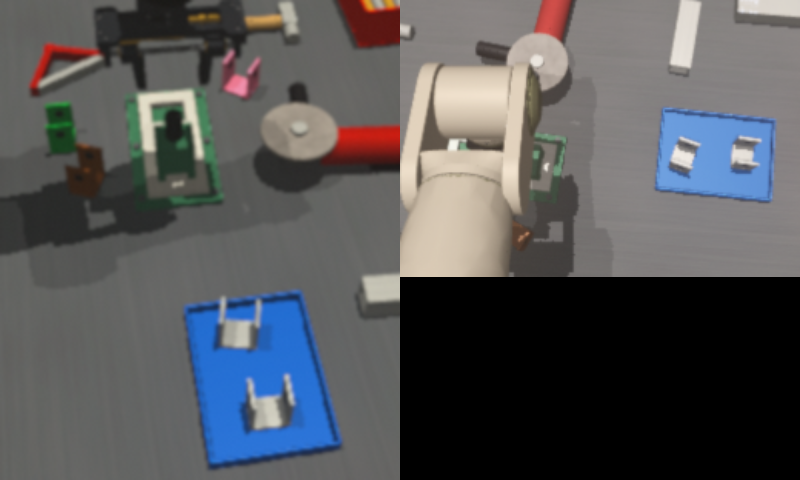

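Emit:
apply_moves(steps=[[0.02,0.0003,-0.0012,0],[0.03,0,0,0],[0.025,0,0,0],[0.015,0,0,0],[0.008,0,0,0],[0,0,0,0],[0,0,0,0],[0,0,0,0]])

```text
time: 14.25
eef_pos: [496.3, 159.5, 100.6]
tcp_rot: [97.9, 89.9, 4.4]
wrist_force: [-0.3, -0.4, 0.5]
grip_width: 70.9
```

Emit:
apply_moves(hand=0.3, steps=[[0,0,0,0],[0,0,0,0],[0,0,0,0],[0,0,0,0],[0,0,0,0],[0,0,0,0]])

```text
time: 14.85
eef_pos: [495.8, 159.5, 99.7]
tcp_rot: [-37.4, 90.0, -130.9]
wrist_force: [0.8, -0.9, -0.4]
grip_width: 31.0
```

Emit:
apply_moves(hand=0.36, steps=[[0,0,0,0],[0,0,0,0],[0,0,0,0],[0,0,0,0]])

```text
time: 15.25
eef_pos: [495.8, 159.5, 99.7]
tcp_rot: [-118.6, 90.0, 147.9]
wrist_force: [-0.2, -0.3, -0.3]
grip_width: 28.4
```

Emit:
apply_moves(hand=0.39, steps=[[0,0,0,0],[0,0,0,0],[0,0,0,0],[0,0,0,0]])

```text
time: 15.65
eef_pos: [495.6, 159.5, 99.7]
tcp_rot: [-82.8, 90.0, -176.3]
wrist_force: [-2.2, -0.0, 0.6]
grip_width: 27.0
```

Emit:
apply_moves(hand=0.6, steps=[[0,0,0,0],[0,0,0,0],[0,0,0,0],[0,0,0,0],[0,0,0,0]])

```text
time: 16.15
eef_pos: [495.8, 159.5, 99.7]
tcp_rot: [-118.8, 90.0, 147.7]
wrist_force: [-1.4, -0.5, 1.2]
grip_width: 25.3
```

Emit:
apply_moves(hand=1, steps=[[0,-0.0002,0,0],[0,0,0,0],[-0.001,0,0,0],[-0.002,0,0,0],[-0.003,0,0,0],[0,0,0,0],[0,0,0,0]])

```text
time: 16.85
eef_pos: [495.6, 159.5, 105.8]
tcp_rot: [95.8, 90.0, 2.3]
wrist_force: [0.1, 0.4, -2.7]
grip_width: 25.6
```

Emit:
apply_moves(steps=[[-0.003,0,0,0],[-0.004,0,0,0],[-0.004,0,0,0],[-0.004,0,0,0],[-0.004,0,0,0],[-0.004,0,0,0],[-0.003,0,0,0],[-0.002,0,0,0],[0,0,0,0],[0,0,0,0],[0,0,0,0]])

```text
time: 17.95
eef_pos: [495.5, 159.5, 133.5]
tcp_rot: [-81.5, 90.0, -175.0]
wrist_force: [0.2, -0.1, -2.7]
grip_width: 25.2
```

```bash
sed -i 's/box("knob".*$/box("placed",(546,45),(-247,40),(30,80)); box("finished",(534,45),(-130,40),(30,80)); box("shaft",(496,12),(158,12),(94,122))/' e.py; python3 e.py; python3 -c "
import cv2
a=cv2.imread('pics/e_side.png')
cv2.imwrite('pics/f.png',cv2.resize(a[125:215,250:350],(660,594),interpolation=cv2.INTER_CUBIC))"
```

```text
17.95 [495.5 159.5 133.5]
top placed 130 [ 547.3 -243.9] [40.4 51.6] 86.9 z 58.2 p2/98 [[521.2, -264.2], [571.6, -223.6]]
top finished 125 [ 533.9 -129.2] [39.7 50.9] 74.7 z 58.6 p2/98 [[505.7, -152.4], [560.1, -105.8]]
side finger -1 109 [[-39.4, -25.7, -5.9], [-23.5, -11.2, 9.5], [-3.6, -0.7, 14.6]]
side finger 1 124 [[-38.7, 1.1, -9.4], [-25.0, 12.9, 9.4], [-2.8, 29.5, 14.7]]
side placed 152 [ 545.5 -243.5] [40.9 50. ] 86.7 z 60.1 p2/98 [[520.0, -264.3], [570.4, -224.9]]
side finished 82 [ 534.9 -130.6] [41.8 49.8] 75.1 z 61.9 p2/98 [[506.6, -154.9], [562.5, -108.1]]
side shaft 34 [498.2 152.8] [16.2 10. ] 7.9 z 106.6 p2/98 [[490.4, 148.3], [505.2, 157.5]]
```

View pics/f.png

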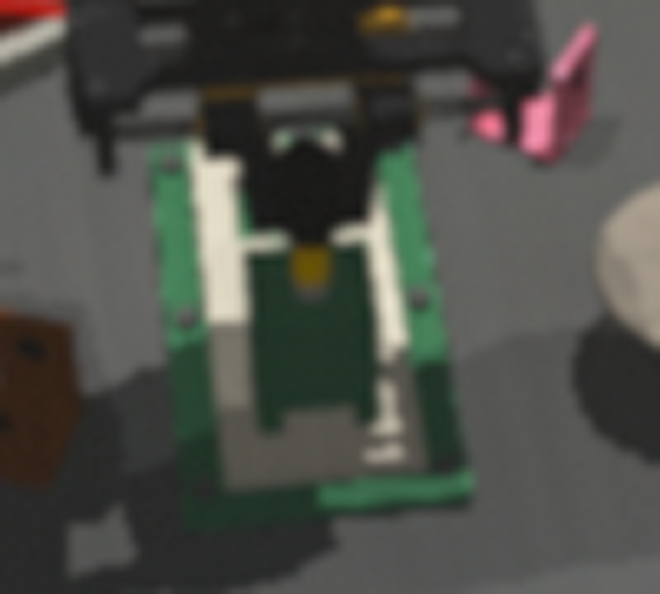

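```bash
python3 -c "
from rig import env
print(env.job_done()); s=env.get_state(); print(s['time'],s['eef_pos'],s['wrist_force'],s['grip_width'])"
```

```text
the job is handed in; nothing more can be done
None
the job is handed in; nothing more can be done
```

I did both parts in the order asked and handed the job in at about 18 s; no verdict was reported.

- **Bracket:** It came straight up out of the die and now stands upright in the free -y half of the tray, at about (546, -244) mm, and the gripper has let go of it. Both cameras see it there. The finished bracket is at the same spot as before, to within about 1 mm.
- **Stop pin:** I took it by its knob and drew it straight up 34 mm. The window was 26 to 42 mm. Sideways force was at most about 2 N while the gripper closed on the knob and under 0.5 N in the readings during the lift. The last side picture shows the whole yellow band, a strip of bare steel under it and no red. The pin is still held in the gripper.

**Disagreements:**
- The two cameras differed by 2 to 3 mm. I checked them against the gripper fingers and centred on the knob by watching the force while closing.
- The cameras put the placed bracket about 3 mm further towards +y than the arm's own position reading, which doesn't affect the placing.
- I couldn't read the state after handing in, so the last checks are from just before.

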